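Pump up the mould clamp until its pin is out

TASK

Pump the black plunger of the blue mould clamp: press it right down with the fingertips and let it come all the way back up, again and again, until the red indicator pin stands fully out and the clamp holds the mould. Then leave the plunger up and move clear; do not touch the red pin, and leave the cup, the ring and the weight standing where they are.

Things in the scene. Friction and masses are not known exactly. Their poses are not given: they have to be found in the camera images.
- unit: Mould clamp fixed to the bench: steel base plate 170 x 345 mm (x by y), 16 high; blue pump block 100 x 155, 100 high, at y -110 to +45. Origin: on the bench under the plunger's axis; z up; yaw varies. The red pin's axis is at x 0, y -70 mm; a steel cube mould (96 x 100, top 100 mm above the bench) at y +96 to +196. A jaw between block and mould creeps to the mould as the pin rises.
- plunger_top (a point): Top centre of the plunger's black mushroom head (52 mm across, 14 mm thick, nearly flat on top over 44 mm); 152 mm above the bench with the plunger up. It moves down with the plunger.
- plunger (a joint): Travel in m, straight down: 0 = fully up, 0.026 = fully down (firm stop). A spring (3 N at the top, 10 N at the bottom) brings it back up when let go; the pump adds about 3 N while pressing. A stroke counts in full when it passes 0.022 and then comes back to less than 0.005. On the last stroke it turns hard about 4 mm before its stop, as the pin meets its own stop.
- pin_tip (a point): Centre of the flat top of the red indicator pin (12 mm across), which rises straight up out of a white collar (28 mm across) on the blue block, 70 mm from the plunger's axis; 112 mm above the bench when fully in, 152 mm when fully out.
- pin (a joint): Height of the red pin in m: 0 = fully in (top 2 mm above its collar), 0.040 = fully out, against its stop. Starts between 0 and 0.014, climbs up to 13 mm with the first stroke, 8 mm with each later full one, and stays put between strokes; 3 to 5 strokes bring it out. Further strokes do no harm.
- paper_cup: Open paper cup, 72 mm across the rim, 85 mm high, standing loose on the bench near the clamp. Origin: centre of its underside.
- cone_ring: Dark steel conical ring mould, open at both ends, 75 mm across at the foot, 65 mm at the top, 40 mm high, loose on the bench near the clamp. Origin: centre of its underside.
- steel_weight: Steel weight with a small knob, 38 mm across, 66 mm high, loose on the bench near the clamp. Origin: centre of its underside.
Mind the look-alikes: they are no part of the job. What is meant by the steel_weight is not yellow, and is the larger of those in its own colour.

How it is judged:
On the way, in this order (a step that is already met when the one before it is completed fails the run):
1. the plunger is pressed down with the fingers for a first stroke (value of joint plunger above 0.015 m and contact force between the fingers and plunger above 1 N), for 0.05 s.
2. the pin stands fully out (value of joint pin above 0.0365 m), for 0.2 s.
At the end, for the whole second after the job is handed in: The red pin stands at least 36.5 mm out of its 40 mm, the plunger is back up (within 3 mm of its top), and the cup, ring and weight stand upright (within 0.3 rad) within 20 mm of where they started (value of joint pin above 0.0365 m and value of joint plunger below 0.003 m and distance of each of paper_cup, cone_ring, steel_weight from where it was at the start of the episode below 0.02 m and angle between each of paper_cup, cone_ring, steel_weight's own z axis and vertical below 0.3 rad); the robot touches nothing.
It fails at once if the red pin is touched (contact force between any of the fingers, the arm and pin above 0.5 N).
It fails at once if the cup, ring or weight is lifted, tipped or moved by more than 20 mm (not (distance of each of paper_cup, cone_ring, steel_weight from where it was at the start of the episode below 0.02 m and angle between each of paper_cup, cone_ring, steel_weight's own z axis and vertical below 0.3 rad)).
It also fails if it takes over 48 s, if anything falls off the work surface, if the arm or the gripper's body presses on something with over 40 N, if the wrist force passes 120 N, or if a joint passes its speed limit or range.

ROBOT

A 7-joint arm with a two-finger parallel gripper is mounted at the origin on the work surface. World frame = base frame: x ahead of the robot, y to its left, z up, the work surface at z = 0. Lengths are in m, angles in rad, forces in N, time in s.
With the tool pointing down it reaches from about 0.4 to 0.85 m from the base axis. Payload 4.5 kg.
Tool frame: the origin (TCP) lies between the finger pads; the fingertips stand 17 mm ahead of it and the grasp point (between the pads) lies 2 mm behind it; z points along the fingers, y is the line along which they close (so a half turn about z gives the same grasp; the last joint's range is limited). The gripper opens to 88 mm and grips with 3 to 60 N. Pads are 18 mm wide; open, the fingers measure 123 mm over their backs; the gripper's body (75 mm by 187 mm) begins 45 mm behind the grasp point.
Start: joints at [1.348, 0.689, -0.195, 1.565, 0.157, 0.902, -0.215], TCP at [0.159, -0.605, 0.256] pointing down, gripper open.
Joint ranges: [-3.01, 3.01], [-0.46, 2.08], [-1.47, 1.51], [0.13, 2.56], [-1, 4.14], [0.04, 2.09], [-2.66, 2.66]. Speed limits (rad/s): [2.57, 2.57, 3.14, 3.14, 3.14, 3.14, 3.14].

INTERFACE

Orientations are given as a rotation vector (axis times angle).
In Python, from rig import r gives the robot as it stands.
- The arm moves only by the tool step_arm, never from a script. Its argument "moves" is a list of rows, each a list of 3 entries, a list of its own where there are three numbers: the shift along the tool's x, y, z in mm, then the turn about the tool's z in rad, then the finger opening in mm, from 0 to 88.1. A call has 1 to 12 rows; each row is the pose to reach, as a shift and turn from the pose commanded when the call began, along the tool's axes at that moment; what a row does not reach only later rows make up. A row lasts 1/10 s, in which the tool goes at most 50 mm and 8.59 degrees, less where a joint would pass 70% of its speed; a pose out of reach is approached as far as the arm can. A call with a gripper value outside its range is refused whole. The fingers move at their own pace and stop on an object; "grip_force" is the grip in N (left out, the last holds). Time passes only in rows, so rows that repeat a pose let the fingers close. It gives the time, the measured TCP pose, the force, the opening and the grip force at its end, in the units of the state.
- r.observe(): the state, without advancing time (a new reading comes with each control period).
- r.read_camera(name): name is "scene" or "top"; returns (picture, depth): 400x640x3 uint8, red, green, blue; 400x640 float32, m along the optical axis (not along the pixel's ray), 0 where there is no reading.
- r.get_calibration(name): a dict with "fov_y" (degrees; the focal length in pixels is half the picture's height over the tangent of half this angle, whatever the lens; pixels are square), "cx", "cy" (the principal point, pixels), "eye" and "rotation" of the camera in the world. Camera axes: x right, y down, z forward; pixel columns grow to the right and rows downward; lengths in m; the calibration is good to about 2 mm. A picture is of the moment at which its call begins. get_calibration takes no time and is no camera call.
- r.job_done(): hands the job in; it is judged then, once.
The state is a dict: "t": time; "q": joint angles; "dq": joint speeds; "joint_efforts": joint torques, N m; "position": TCP position; "tcp_rot": TCP orientation; "wrist_force": force on the tool from outside, world axes, zero at the start; "moment": the same for the moment, N m; "opening": finger opening in m; "finger_force": force on a finger pad.
Only numpy, scipy, OpenCV 4.12 (cv2) and the standard library are available. Lean on these libraries where they do the work, as an engineer would, in place of code of your own. Each camera call takes 0.05 s, during which the arm holds its last target. There are 200 camera calls.

## Working session

There is one attempt and no reset: what is moved stays moved. The work goes in short steps, Python scripts to look and compute and a tool call to move; the robot and the scene stay as the last step left them, time stands still between calls to the robot, and variables do not carry over. Pictures are saved under pics/ and viewed, at most 10 in all, crops included, and the job is handed in when it is done.

Besides the shell and the picture viewer there is one more tool, called after "Emit:" in YAML: its name, and indented under it one key for each argument. step_arm: Moves the arm, as the interface text tells. Its arguments: {"type":"object","properties":{"moves":{"type":"array"},"grip_force":{"type":"number"}},"required":["moves"]}

```bash
mkdir -p pics; cat > h.py <<'E'
import numpy as np,cv2
from rig import r
def shot(n):
    im,d=r.read_camera(n); c=r.get_calibration(n)
    return im,d,c
def cast(c,u,v,z=None,depth=None):
    f=200/np.tan(np.radians(c["fov_y"])/2)
    ray=np.array([(u-c["cx"])/f,(v-c["cy"])/f,1.0]); R=np.array(c["rotation"]); e=np.array(c["eye"])
    w=R@ray
    return e+w*(depth if depth is not None else (z-e[2])/w[2])
def save(im,n): cv2.imwrite("pics/"+n,cv2.cvtColor(im,cv2.COLOR_RGB2BGR))
E
python3 - <<'E'
from h import *
for n in("scene","top"):
    im,d,c=shot(n); save(im,n+"0.png"); np.savez(""+n+"0.npz",im=im,d=d); print(c)
s=r.observe(); print(s["t"],s["position"],s["tcp_rot"],s["wrist_force"],s["opening"])
E
```

```text
{'fov_y': 50.97344011841831, 'cx': 325.2997989120738, 'cy': 201.964664548757, 'eye': array([ 1.06472787, -0.15824132,  0.71522686]), 'rotation': array([-2.09031248, -1.42839054,  0.53273453])}
{'fov_y': 48.515989151356614, 'cx': 314.1280282009041, 'cy': 198.79702409753523, 'eye': array([ 0.47616616, -0.00817892,  1.18316561]), 'rotation': array([-2.1962443 ,  2.13655656, -0.11150754])}
0.1 [ 0.15857339 -0.60401872  0.25501425] [-3.11415487e+00 -4.02251196e-01  5.32610060e-04] [-0.42030313 -0.42661828 -0.13914827] 0.08811733706689212
```

View pics/scene0.png

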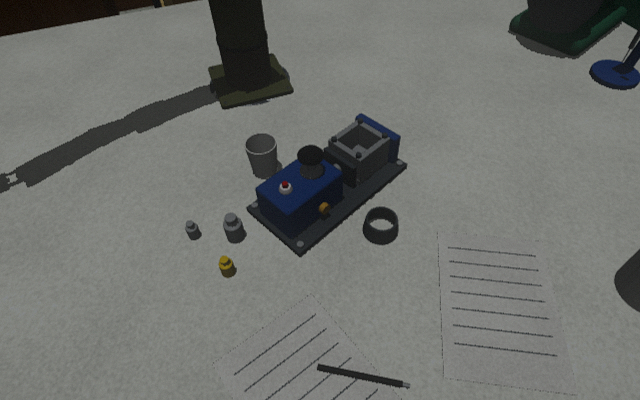

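View pics/top0.png

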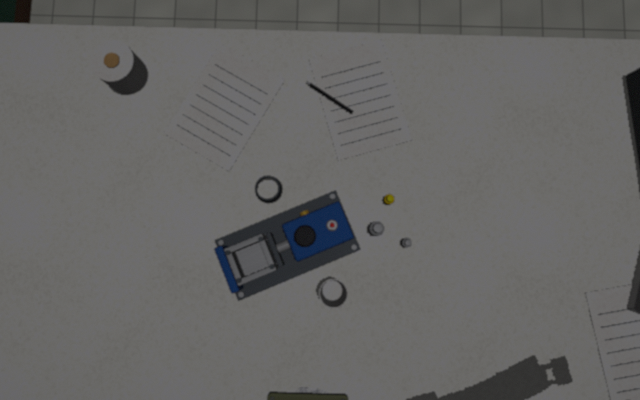

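The scene view shows the plunger head at (311,155), the red pin at (286,185), the cup at (262,155) and the ring at (381,226). The large grey weight is at (234,228), with look-alikes at (193,230) (small grey) and (227,266) (yellow).

In the top view the plunger is at (305,236), the pin at (332,226), the cup at (331,291), the ring at (268,189) and the weight at (376,229).

Candidates for the plunger: the black mushroom head (305,236), the dark ring (268,189) and the black pen (330,97). I choose the head on the blue block.

```bash
sed -i 's/R=np.array(c\["rotation"\])/R=cv2.Rodrigues(np.array(c["rotation"]))[0]/' h.py
python3 - <<'E'
from h import *
from scipy.spatial.transform import Rotation as Ro
def cen(m,box):
    x0,y0,x1,y1=box; k=np.zeros_like(m); k[y0:y1,x0:x1]=m[y0:y1,x0:x1]
    n,l,s,ce=cv2.connectedComponentsWithStats(k.astype(np.uint8)); i=1+np.argmax(s[1:,4]); return ce[i],s[i]
for n,bp,bk in(("top",(290,220,322,252),(322,216,342,236)),("scene",(295,142,328,167),(276,176,298,195))):
    z=np.load(n+"0.npz"); im,d=z["im"].astype(int),z["d"]; c=r.get_calibration(n)
    R,G,B=im[...,0],im[...,1],im[...,2]
    (u,v),s=cen((im.max(2)<45)&(B-R<18),bp); print(n,"head",u,v,s,cast(c,u,v,0.152),"depth z",cast(c,u,v,depth=d[int(v),int(u)]))
    (u,v),s=cen((R-G>40)&(R-B>30),bk); print(n,"pin",u,v,s,cast(c,u,v,0.118),"d",cast(c,u,v,depth=d[int(v),int(u)]))
s=r.observe(); M=Ro.from_rotvec(s["tcp_rot"]).as_matrix(); print(M.round(3))
a=np.load("top0.npz")["im"][180:310,240:420]; b=np.load("scene0.npz")["im"][120:250,180:360]
save(np.clip(cv2.resize(np.vstack([a,b]),None,fx=2.2,fy=2.2,interpolation=2)*1.8,0,255).astype(np.uint8),"crop.png")
E
```

```text
top head 304.3622754491018 235.60479041916167 [294 226  21  20 334] [0.49831597 0.01562441 0.152     ] depth z [0.49830642 0.01561414 0.15244454]
top pin 331.61538461538464 224.6153846153846 [330 223   4   4  13] [ 0.52711095 -0.04814888  0.118     ] d [ 0.5268777  -0.04796588  0.12287687]
scene head 311.79303675048357 156.02514506769825 [297 145  31  22 517] [0.51204124 0.01538069 0.152     ] depth z [0.51036737 0.01590652 0.1502942 ]
scene pin 284.2608695652174 182.95652173913044 [282 181   6   5  23] [ 0.52821779 -0.04816076  0.118     ] d [ 0.52757428 -0.04802872  0.11728366]
[[ 0.967  0.254 -0.001]
 [ 0.254 -0.967  0.002]
 [-0.    -0.002 -1.   ]]
```

View pics/crop.png

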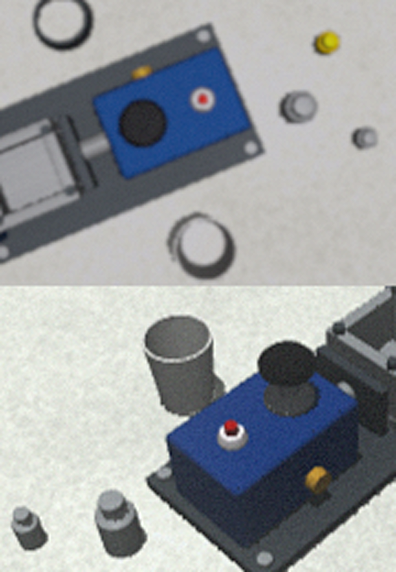

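The crop confirms the black mushroom head on the blue block, with the red pin in its white collar beside it. The head-to-pin distance comes to 70 mm, as described. The target is (0.499, 0.0155). I'll approach it at the present height with the fingers closed.

Emit:
step_arm:
  moves:
    - [[30,-32,0],0,0]
    - [[60,-64,0],0,0]
    - [[90,-96,0],0,0]
    - [[120,-128,0],0,0]
    - [[150,-160,0],0,0]
    - [[180,-192,0],0,0]
    - [[210,-224,0],0,0]
    - [[240,-256,0],0,0]
    - [[270,-288,0],0,0]
    - [[300,-320,0],0,0]
    - [[330,-352,0],0,0]
    - [[360,-384,0],0,0]
  grip_force: 20

```text
t: 1.3
position: [0.4099, -0.14, 0.2556]
tcp_rot: [3.116, 0.402, -0.0]
wrist_force: [0.5, 0.1, 0.6]
opening: 0.0007
finger_force: 0.0
```

Emit:
step_arm:
  moves:
    - [[30,-32,0],0,0]
    - [[60,-64,0],0,0]
    - [[90,-96,0],0,0]
    - [[126,-129,0],0,0]
    - [[126,-129,0],0,0]
    - [[126,-129,0],0,0]
    - [[126,-129,0],0,0]

```text
t: 2.0
position: [0.4976, 0.0138, 0.2554]
tcp_rot: [3.115, 0.4, -0.003]
wrist_force: [0.3, -0.5, -0.7]
opening: 0.0006
finger_force: 0.0
```

```bash
python3 - <<'E'
from h import *
from scipy.spatial.transform import Rotation as Ro
im,d,c=shot("scene"); save(cv2.resize(im[60:260,160:460],None,fx=2.5,fy=2.5),"near.png")
s=r.observe(); M=Ro.from_rotvec(s["tcp_rot"]).as_matrix(); print(s["t"],s["position"],s["wrist_force"],s["opening"],M.round(3))
print(M.T@(np.array([.4985,.0155,.169])-s["position"])*1000)
E
```

```text
2.05 [0.49759909 0.01340131 0.25548865] [ 0.08311877 -0.20515178  0.4115023 ] 0.00042405959376519176 [[ 0.968  0.252 -0.001]
 [ 0.252 -0.968 -0.001]
 [-0.002  0.001 -1.   ]]
[ 1.54204183 -1.87055096 86.48482646]
```

View pics/near.png

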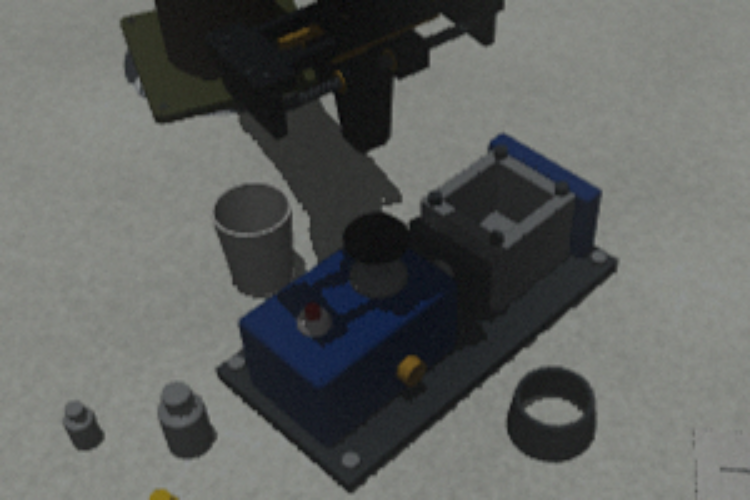

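The closed fingertips at crop (365,140) hang above the black head at (377,235), and the rest of the scene is undisturbed. I'll go down for the first press and watch the force.

Emit:
step_arm:
  moves:
    - [[2,-2,35],0,0]
    - [[2,-2,70],0,0]
    - [[2,-2,85],0,0]
    - [[2,-2,93],0,0]
    - [[2,-2,100],0,0]
    - [[2,-2,106],0,0]
    - [[2,-2,110],0,0]
    - [[2,-2,112],0,0]
    - [[2,-2,112],0,0]
    - [[2,-2,112],0,0]

```text
t: 3.05
position: [0.498, 0.0157, 0.1448]
tcp_rot: [3.115, 0.398, -0.005]
wrist_force: [-5.1, -1.1, 10.1]
opening: 0.0004
finger_force: 4.7
```

Emit:
step_arm:
  moves:
    - [[0,0,2],0,0]
    - [[0,0,3],0,0]
    - [[0,0,3],0,0]

```text
t: 3.35
position: [0.4981, 0.0157, 0.1431]
tcp_rot: [3.115, 0.398, -0.004]
wrist_force: [-7.8, -0.6, 22.4]
opening: 0.0004
finger_force: 11.4
```

The firm stop is reached, so stroke 1 is down. Next I release it and pump again.

Emit:
step_arm:
  moves:
    - [[0,0,-12],0,0]
    - [[0,0,-25],0,0]
    - [[0,0,-40],0,0]
    - [[0,0,-40],0,0]
    - [[0,0,-40],0,0]
    - [[0,0,-26],0,0]
    - [[0,0,-18],0,0]
    - [[0,0,-11],0,0]
    - [[0,0,-5],0,0]
    - [[0,0,-1],0,0]
    - [[0,0,0],0,0]
    - [[0,0,0],0,0]

```text
t: 4.55
position: [0.5009, 0.0171, 0.143]
tcp_rot: [3.115, 0.401, 0.005]
wrist_force: [-3.5, -1.0, 30.4]
opening: 0.0005
finger_force: 15.3
```

Emit:
step_arm:
  moves:
    - [[0,0,-12],0,0]
    - [[0,0,-25],0,0]
    - [[0,0,-40],0,0]
    - [[0,0,-40],0,0]
    - [[0,0,-40],0,0]
    - [[0,0,-40],0,0]

```text
t: 5.15
position: [0.4992, 0.0175, 0.1796]
tcp_rot: [3.116, 0.402, -0.003]
wrist_force: [-1.3, 0.3, 1.3]
opening: 0.0006
finger_force: 0.0
```

```bash
python3 - <<'E'
from h import *
im,d,c=shot("scene"); save(cv2.resize(im[100:260,200:420],None,fx=3,fy=3),"s2.png")
s=r.observe(); print(s["t"],s["position"],s["wrist_force"])
E
```

```text
5.2 [0.49925409 0.01746509 0.17969614] [-0.14596735 -0.78420259 -0.19778429]
```

View pics/s2.png

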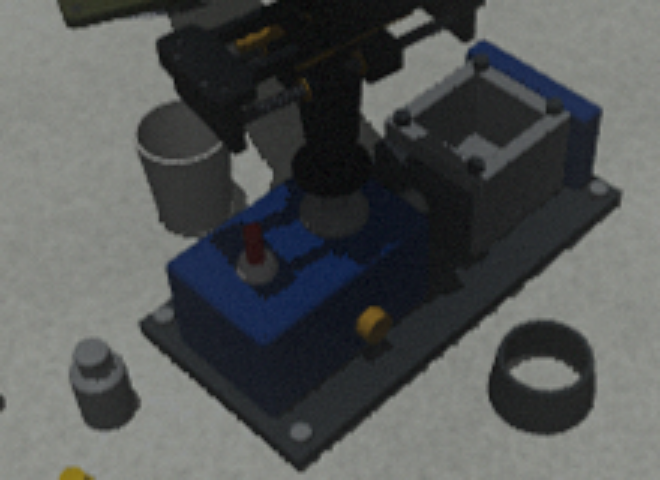

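The fingers are clear above the head, and the pin is now partly out, with its red tip at crop (253,228) above the collar at (258,262). Cup, ring and weight still stand. I'll do two more strokes with a 2 mm centring correction.

Emit:
step_arm:
  moves:
    - [[0,2,14],0,0]
    - [[0,2,22],0,0]
    - [[0,2,29],0,0]
    - [[0,2,35],0,0]
    - [[0,2,39],0,0]
    - [[0,2,39],0,0]
    - [[0,2,39],0,0]
    - [[0,2,26],0,0]
    - [[0,2,13],0,0]
    - [[0,2,0],0,0]
    - [[0,2,0],0,0]
    - [[0,2,0],0,0]

```text
t: 6.4
position: [0.5, 0.0155, 0.1801]
tcp_rot: [3.116, 0.402, -0.002]
wrist_force: [-0.3, 0.5, -0.3]
opening: 0.0007
finger_force: 0.0
```

Emit:
step_arm:
  moves:
    - [[0,0,14],0,0]
    - [[0,0,22],0,0]
    - [[0,0,29],0,0]
    - [[0,0,34],0,0]
    - [[0,0,37],0,0]
    - [[0,0,38],0,0]
    - [[0,0,38],0,0]

```text
t: 7.1
position: [0.501, 0.0156, 0.1439]
tcp_rot: [3.115, 0.402, 0.002]
wrist_force: [-2.4, -0.4, 23.5]
opening: 0.0004
finger_force: 12.0
```

Emit:
step_arm:
  moves:
    - [[0,0,-13],0,0]
    - [[0,0,-26],0,0]
    - [[0,0,-38],0,0]
    - [[0,0,-38],0,0]
    - [[0,0,-38],0,0]
    - [[0,0,-38],0,0]

```text
t: 7.7
position: [0.4997, 0.0155, 0.1796]
tcp_rot: [3.116, 0.402, -0.004]
wrist_force: [0.4, 0.2, 0.2]
opening: 0.0007
finger_force: 0.0
```

```bash
python3 - <<'E'
from h import *
im,d,c=shot("scene"); save(cv2.resize(im[100:260,200:420],None,fx=3,fy=3),"s3.png")
a=im.astype(int);m=(a[...,0]-a[...,1]>25)&(a[...,0]-a[...,2]>20);m[:140]=0;m[200:]=0;m[:,:270]=0;m[:,300:]=0
v,u=np.nonzero(m); print(len(v),v.min(),v.max(),u[v==v.min()])
# project pin axis points at heights
f=200/np.tan(np.radians(c["fov_y"])/2);R=cv2.Rodrigues(c["rotation"])[0]
for z in(.112,.144,.1485,.152):
    p=R.T@(np.array([.5275,-.048,z])-c["eye"]); print(z,f*p[0]/p[2]+c["cx"],f*p[1]/p[2]+c["cy"])
E
```

```text
4 171 172 [281 284]
0.112 284.51690308884565 184.75959448153418
0.144 282.94242943472045 173.36171058018445
0.1485 282.713049434954 171.70118955477398
0.152 282.53323039133494 170.3994487621911
```

View pics/s3.png

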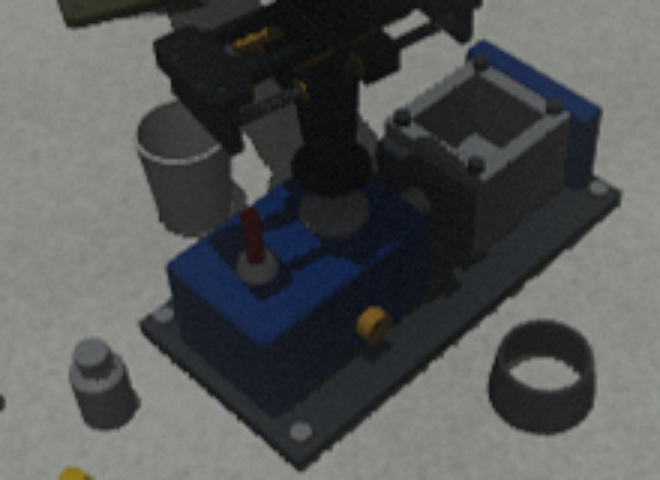

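The pin is much further out, with its tip at crop (250,213), which is about 0.15 m high. That is too close to call, and extra strokes do no harm, so I'll press again.

Emit:
step_arm:
  moves:
    - [[0,0,14],0,0]
    - [[0,0,22],0,0]
    - [[0,0,28],0,0]
    - [[0,0,32],0,0]
    - [[0,0,35],0,0]
    - [[0,0,37],0,0]
    - [[0,0,38],0,0]
    - [[0,0,38],0,0]

```text
t: 8.55
position: [0.5012, 0.0157, 0.1442]
tcp_rot: [3.115, 0.402, 0.003]
wrist_force: [-2.4, 0.4, 22.9]
opening: 0.0009
finger_force: 11.3
```

Emit:
step_arm:
  moves:
    - [[0,0,-13],0,0]
    - [[0,0,-26],0,0]
    - [[0,0,-38],0,0]
    - [[0,0,-38],0,0]
    - [[0,0,-38],0,0]

```text
t: 9.05
position: [0.5, 0.0156, 0.1801]
tcp_rot: [3.116, 0.402, -0.002]
wrist_force: [0.2, -0.3, 0.1]
opening: 0.0005
finger_force: 0.0
```

Emit:
step_arm:
  moves:
    - [[0,0,14],0,0]
    - [[0,0,22],0,0]
    - [[0,0,28],0,0]
    - [[0,0,32],0,0]
    - [[0,0,35],0,0]
    - [[0,0,37],0,0]
    - [[0,0,38],0,0]
    - [[0,0,38],0,0]

```text
t: 9.85
position: [0.501, 0.0157, 0.144]
tcp_rot: [3.115, 0.402, 0.003]
wrist_force: [-2.3, -0.5, 23.3]
opening: 0.0005
finger_force: 11.8
```

Emit:
step_arm:
  moves:
    - [[0,0,-13],0,0]
    - [[0,0,-26],0,0]
    - [[0,0,-38],0,0]
    - [[0,0,-75],0,0]
    - [[0,0,-115],0,0]
    - [[0,0,-150],0,0]
    - [[0,0,-150],0,0]
    - [[0,0,-150],0,0]

```text
t: 10.65
position: [0.5, 0.0155, 0.2922]
tcp_rot: [3.116, 0.402, -0.001]
wrist_force: [0.5, 1.1, 0.4]
opening: 0.0
finger_force: 0.0
```

```bash
python3 - <<'E'
from h import *
im,d,c=shot("scene"); save(cv2.resize(im[100:260,200:420],None,fx=3,fy=3),"s4.png")
for (u,v) in((311,150),(312,154)): print(cast(c,u,v,depth=d[v,u]))
for v in range(165,176): print(v,[tuple(int(x) for x in im[v,u]) for u in range(281,286)],cast(c,283,v,depth=d[v,283]).round(3))
print(r.observe()["position"])
E
```

```text
[0.49409174 0.02012117 0.15030386]
[0.50460331 0.01837355 0.1496077 ]
165 [(56, 59, 57), (100, 100, 98), (128, 133, 127), (132, 133, 128), (136, 137, 131)] [ 0.363 -0.011 -0.003]
166 [(63, 65, 62), (111, 111, 108), (134, 135, 129), (129, 133, 126), (93, 99, 103)] [ 0.369 -0.013 -0.   ]
167 [(56, 58, 57), (107, 111, 106), (133, 135, 132), (95, 98, 105), (35, 47, 72)] [ 0.371 -0.014 -0.002]
168 [(50, 52, 52), (71, 71, 74), (84, 88, 89), (41, 52, 71), (20, 36, 73)] [ 0.47  -0.035  0.098]
169 [(51, 44, 44), (50, 43, 46), (27, 17, 28), (34, 25, 40), (32, 31, 57)] [ 0.524 -0.046  0.152]
170 [(45, 24, 26), (42, 21, 18), (40, 18, 16), (41, 18, 12), (42, 24, 28)] [ 0.526 -0.047  0.151]
171 [(37, 14, 13), (38, 19, 18), (40, 16, 17), (40, 21, 22), (38, 18, 16)] [ 0.527 -0.047  0.15 ]
172 [(40, 14, 17), (42, 21, 19), (41, 16, 21), (44, 20, 20), (39, 19, 19)] [ 0.529 -0.048  0.149]
173 [(41, 20, 20), (41, 22, 21), (43, 25, 23), (39, 19, 19), (37, 15, 15)] [ 0.531 -0.048  0.148]
174 [(38, 19, 17), (37, 22, 20), (36, 18, 20), (37, 18, 20), (36, 20, 19)] [ 0.532 -0.049  0.147]
175 [(37, 19, 19), (37, 18, 22), (39, 20, 23), (39, 21, 22), (39, 21, 20)] [ 0.531 -0.049  0.144]
[0.49946524 0.01547399 0.29137647]
```

View pics/s4.png

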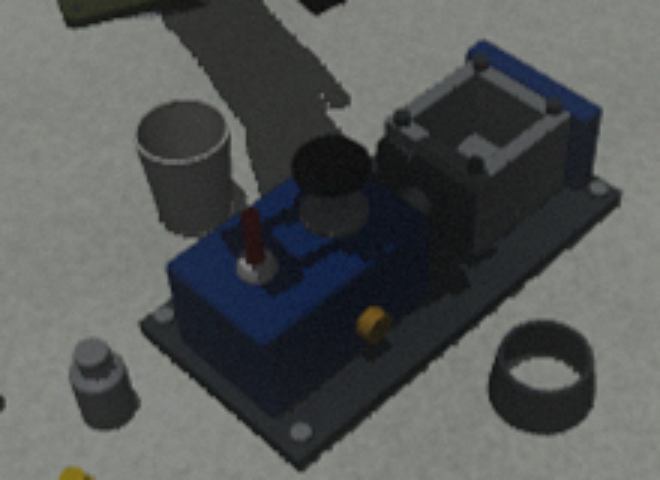

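The pin (tip at crop (250,213)) did not move over two further full strokes, and its depth reads about 0.15 m, so it is against its stop. The head is back up at (332,160), and cup, ring and weight are unmoved.

```bash
python3 -c "
from rig import r
print(r.job_done())"
```

```text
the job is handed in; nothing more can be done
None
```

I pumped the plunger for five full strokes and handed the job in at about 11 s; the red pin stands fully out at about 0.15 m, the plunger is back up, the arm is clear, and the cup, ring and weight look unmoved in the last picture (no verdict was returned).

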